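# Seal sample canisters on the bench carousel

## Robot

A 6-joint arm with a two-finger parallel gripper is mounted at the origin on the work surface. World frame = base frame: x ahead of the robot, y to its left, z up, the work surface at z = 0. Lengths are in mm, angles in rad, forces in N, time in s.
With the tool pointing down it reaches from about 275 to 825 mm from the base axis. Payload 4.9 kg.
Tool frame: the origin (TCP) lies at the very end of the fingers, on their centre line; the grasp point (between the pads) lies 19 mm behind it; z points along the fingers, y is the direction in which the jaws open and shut (so a half turn about z gives the same grasp; the last joint's range is limited). The gripper opens to 85 mm and grips with 20 to 120 N. Pads are 22 mm wide; open, the fingers measure 114 mm over their backs; the gripper's body (76 mm by 85 mm) begins 54 mm behind the grasp point. The pads swing forward as they close: fully open they stand 13 mm farther back than shut.
Start: joints at [-1.263, 0.326, -0.193, 1.052, 0, 1.437], TCP at [235.176, -497.203, 231.281] pointing down, gripper open.
Joint ranges: [-2.65, 2.65], [-0.97, 1.79], [-1.3, 1.35], [-1.93, 2.1], [-1.47, 1.37], [-3.14, 3.14]. Speed limits (rad/s): [2.57, 2.57, 3.14, 3.14, 3.14, 3.14].

## Interface

Orientations are given as [roll, pitch, yaw] about the fixed x, y, z axes, in that order (R = Rz(yaw) Ry(pitch) Rx(roll)).
In Python, from bench import bot, solve_ik, imaging gives the robot as it stands. Calls block until the motion is done:
- bot.move_ptp(position, orientation): joint-space move of the TCP to a pose.
- bot.movel(position, rot=None, max_speed=150, threshold=None): straight line of the TCP; rot=None keeps the orientation; max_speed is the mean speed in mm/s. With threshold (N) it stops when the force on the tool has changed by that much, and returns True; else False.
- bot.move_j(angles): joint-space move.
- bot.grip(opening, effort=None): opening from 0.0 (shut) to 1.0 (fully open); effort is the grip in N (None keeps the last); returns when the fingers have stopped.
- bot.dwell(seconds).
- solve_ik(position, orientation): joint angles nearest the present ones, or None.
- bot.get_state(): the state.
- imaging.capture(name): name is "scene" or "top" or "wrist"; returns the picture (384x512x3 uint8, blue, green, red); there is no depth.
- imaging.camera_model(name): a dict with "K" (3x3 intrinsics, pixels), "k1" (the pictures are not rectified: a ray, as slopes to the right and down, at radius r is drawn at 1 + k1 r^2 times it, then the intrinsics apply), "position" and "rotation" of the camera in the world. Camera axes: x right, y up, looking along -z (the intrinsics and any distortion apply to the point x, -y, -z); pixel columns grow to the right and rows downward; lengths in mm; the calibration is good to about 2 mm. A picture is of the moment at which its call begins: read the wrist's pose just before it. camera_model takes no time and is no camera call; for the wrist camera it gives the pose at the moment of the call.
A pose or a line that the arm cannot do raises bot.IKError and nothing moves.
- bot.sign_off(): hands the job in, once; it reports no verdict.
The state is a dict: "t": time; "qpos": joint angles; "joint_velocities": joint speeds; "effort": joint torques, N m; "tcp_pos": TCP position; "orientation": TCP orientation; "contact_force": force on the tool from outside, world axes, zero at the start; "wrist_torque": the same for the moment, N m; "opening": opening from 0.0 (shut) to 1.0 (fully open).
Only numpy, scipy, OpenCV 4.12 (cv2) and the standard library are available. Lean on these libraries where they do the work, as an engineer would, in place of code of your own. Each camera call takes 0.05 s, during which the arm holds its last target.

## Task

Take every canister out of the blue compartment tray and stand them in the nests of the carousel, one to a nest, while it is still at its loading stop, then turn the carousel by its post an eighth of a turn anticlockwise (seen from above), fully to the other stop, so that the nests lie over the anvils. Take the mallet and knock the sprung pin of every canister fully down with it (never press a pin with the gripper); afterwards stand the mallet back on its grey pad, head down, and turn the carousel back, fully to its loading stop. Leave the canisters in their nests and the bottle and beaker undisturbed.

Things in the scene. Friction and masses are not known exactly. Their poses are not given: they have to be found in the camera images.
- carousel (a joint): angle of the carousel disc about its upright axle, rad: 0 = loading stop, 0.785 = striking stop; grows anticlockwise seen from above. It starts between 0 and 0.15. Light friction holds it anywhere (about 2 N at the post). Steel disc 276 mm across, its top 34 mm above the bench, on a fixed grey round base 296 mm across.
- axle (a point): centre of the carousel on its axle, at the height of the disc's top face (34 mm above the bench). Fixed; placed differently from start to start.
- post (a point): centre of the top of the steel turning post, an upright round bar 18 mm across that stands 75 mm high on the disc, 120 mm from the axle. Grip it from above (top 40 mm) and carry it round. It turns with the disc.
- nest1 (a point): centre of the floor of a nest: a square frame on the disc, 68 mm inside, walls 4 mm thick and 12 mm high; floor = disc's top face. Centre 88 mm from the axle; turns with the disc; the four nests are 90 degrees apart, the post stands midway between two of them. Any canister may stand in any nest, one in each.
- nest2 (a point): centre of the floor of a nest: a square frame on the disc, 68 mm inside, walls 4 mm thick and 12 mm high; floor = disc's top face. Centre 88 mm from the axle; turns with the disc; the four nests are 90 degrees apart, the post stands midway between two of them. Any canister may stand in any nest, one in each.
- nest3 (a point): centre of the floor of a nest: a square frame on the disc, 68 mm inside, walls 4 mm thick and 12 mm high; floor = disc's top face. Centre 88 mm from the axle; turns with the disc; the four nests are 90 degrees apart, the post stands midway between two of them. Any canister may stand in any nest, one in each.
- nest4 (a point): centre of the floor of a nest: a square frame on the disc, 68 mm inside, walls 4 mm thick and 12 mm high; floor = disc's top face. Centre 88 mm from the axle; turns with the disc; the four nests are 90 degrees apart, the post stands midway between two of them. Any canister may stand in any nest, one in each.
- tray: fixed blue open tray 184 x 184 mm, 32 mm high, walls and cross dividers 5 mm thick, floor 5 mm: 2 x 2 compartments about 85 mm square. Origin: centre of its underside. It stands to the left or the right of the carousel.
- canister1: white upright round canister with a metal lid band, 56 mm across, 72 mm high, about 0.25 kg; origin: centre of its underside, z up. Three or all four are present, each standing in its own tray compartment.
- canister2: white upright round canister with a metal lid band, 56 mm across, 72 mm high, about 0.25 kg; origin: centre of its underside, z up. Three or all four are present, each standing in its own tray compartment.
- canister3: white upright round canister with a metal lid band, 56 mm across, 72 mm high, about 0.25 kg; origin: centre of its underside, z up. Three or all four are present, each standing in its own tray compartment.
- canister4: white upright round canister with a metal lid band, 56 mm across, 72 mm high, about 0.25 kg; origin: centre of its underside, z up. Three or all four are present, each standing in its own tray compartment.
- pin1: steel sprung sealing pin of canister 1, 16 mm across, in the centre of its lid. Origin: centre of the pin's top: 87 mm above the canister's underside when up (standing 15 mm proud of the lid), 73 mm when fully down (nearly flush, 1 mm proud). It takes about 6 to 9 N to drive and stays where it was driven.
- pin2: steel sprung sealing pin of canister 2, 16 mm across, in the centre of its lid. Origin: centre of the pin's top: 87 mm above the canister's underside when up (standing 15 mm proud of the lid), 73 mm when fully down (nearly flush, 1 mm proud). It takes about 6 to 9 N to drive and stays where it was driven.
- pin3: steel sprung sealing pin of canister 3, 16 mm across, in the centre of its lid. Origin: centre of the pin's top: 87 mm above the canister's underside when up (standing 15 mm proud of the lid), 73 mm when fully down (nearly flush, 1 mm proud). It takes about 6 to 9 N to drive and stays where it was driven.
- pin4: steel sprung sealing pin of canister 4, 16 mm across, in the centre of its lid. Origin: centre of the pin's top: 87 mm above the canister's underside when up (standing 15 mm proud of the lid), 73 mm when fully down (nearly flush, 1 mm proud). It takes about 6 to 9 N to drive and stays where it was driven.
- mallet: mallet standing on its black round head (50 mm across, 78 mm high), with a level wooden handle 20 mm wide and 24 mm high, its middle 48 mm above the face. Origin: centre of the lower (striking) face; z up along the head; handle along -x, 25 to 122 mm from the head's axis. 0.4 kg, centre of mass 8 mm from that axis: grip the handle from above close to the head (about 46 mm from the axis).
- pad: fixed grey bench pad 150 x 150 mm, 5 mm thick, home of the mallet. Origin: centre of its underside. On the side away from the tray.
- bottle: bystander: amber bottle 64 mm across, 115 mm high; origin: centre of its underside.
- beaker: bystander: glass beaker 72 mm across, 90 mm high; origin: centre of its underside.
Things that resemble listed ones, but are neither listed nor needed, are in the scene too. There is more than one size of the pad; the job needs the smallest. Leave any purple or red look-alike of the canister1 alone.

How it is judged:
By the outcome, as a careful person would: the job done as asked, in the order asked, and still so for the second after the job is handed in, with the robot touching nothing.
Of canister1, canister2, canister3, canister4 only 3 to 4 are there at a start; the rules pass over those that are not, and their reading is None.
At some moment in a run one of canister1, canister2, canister3, canister4 may be knocked a few centimetres aside while the robot is not near it.
It also fails if it takes over 210 s, if anything falls off the work surface, if the arm or the gripper's body presses on something with over 40 N, if the wrist force passes 120 N, or if a joint passes its speed limit or range.

## Working session

There is one attempt and no reset: what is moved stays moved. The work goes in short steps, each a Python script; the robot and the scene stay as the last script left them, time stands still between calls to the robot, and variables do not carry over. Pictures are saved under pics/ and viewed, and the job is handed in when it is done.

```bash
ls; mkdir -p pics; python3 - <<'E'
from bench import bot, solve_ik, imaging
import cv2
for n in ("scene","top","wrist"):
    m=imaging.camera_model(n); print(n,m)
    cv2.imwrite(f"pics/{n}0.png",imaging.capture(n))
print(bot.get_state())
E
```

```text
pics
scene {'K': array([[389.37306199,   0.        , 258.46713247],
       [  0.        , 389.37306199, 192.92966523],
       [  0.        ,   0.        ,   1.        ]]), 'k1': -0.0037693476462319258, 'position': array([1240.44183435,  212.62643015, 1076.61176109]), 'rotation': array([ 0.68989302, -0.01131437,  1.99206979])}
top {'K': array([[370.3098335 ,   0.        , 260.48671868],
       [  0.        , 370.3098335 , 187.55237759],
       [  0.        ,   0.        ,   1.        ]]), 'k1': -0.05574374183666943, 'position': array([ 255.13681188, -110.05115013, 1379.02775184]), 'rotation': array([ 0.16905241,  0.00948595, -1.59696311])}
wrist {'K': array([[283.31329977,   0.        , 254.57364331],
       [  0.        , 283.31329977, 188.0246897 ],
       [  0.        ,   0.        ,   1.        ]]), 'k1': 0.0032813477347885494, 'position': array([ 304.23975354, -463.07821949,  373.2278015 ]), 'rotation': array([-0.30372585,  0.00276251, -1.12945349])}
{'t': 0.15, 'qpos': array([-1.26319079e+00,  3.26782956e-01, -1.93350385e-01,  1.05199898e+00,
       -6.30770053e-06,  1.43660147e+00]), 'joint_velocities': array([ 0.00026406, -0.00216549,  0.00343926, -0.00042608,  0.00137641,
       -0.000553  ]), 'effort': array([ 5.06038305e-04, -4.43704212e+01,  2.62664473e+01,  1.03985594e-02,
       -7.16175236e-05,  6.11408439e-06]), 'tcp_pos': array([ 235.03882808, -496.76199864,  230.67807977]), 'orientation': array([-3.14026783e+00, -1.72495033e-04,  4.41800278e-01]), 'contact_force': array([ 0.35735671, -0.22414983, -0.17401756]), 'wrist_torque': array([0.00408203, 0.04700303, 0.03670071]), 'opening': 1.0002502380045282}
```

View pics/top0.png

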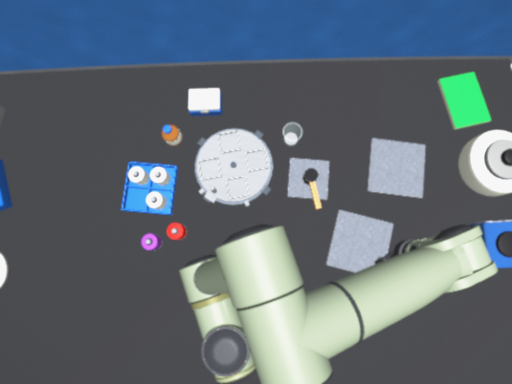

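View pics/scene0.png

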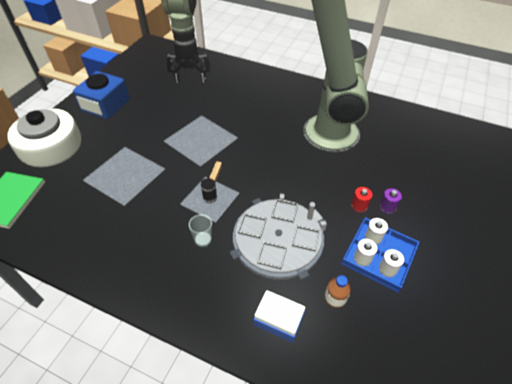

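View pics/wrist0.png

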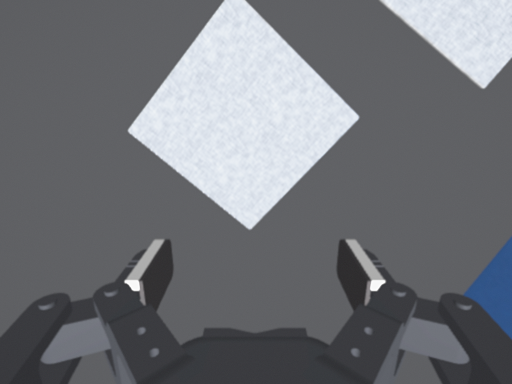

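The top view shows three white canisters in the tray at about (136,174), (158,174) and (153,199). The carousel is at (233,166), and the mallet stands on the smallest pad at (309,179). Next I'll write helpers and get coarse positions.

```bash
cat > h.py <<'E'
from bench import bot, solve_ik, imaging
import cv2, numpy as np
from scipy.spatial.transform import Rotation as R
def ray(m,px):
    px=np.atleast_2d(px).astype(float)
    K=m["K"]; D=np.array([m["k1"],0,0,0,0.])
    n=cv2.undistortPoints(px.reshape(-1,1,2),K,D).reshape(-1,2)
    d=np.c_[n[:,0],-n[:,1],-np.ones(len(n))]
    return m["position"], d@R.from_euler("xyz",m["rotation"]).as_matrix().T
def onz(m,px,z):
    p,d=ray(m,px); t=(z-p[2])/d[:,2]
    return p+d*t[:,None]
def proj(m,P):
    P=np.atleast_2d(P).astype(float)
    c=(P-m["position"])@R.from_euler("xyz",m["rotation"]).as_matrix()
    n=np.c_[c[:,0]/-c[:,2],-c[:,1]/-c[:,2]]
    r2=(n**2).sum(1,keepdims=True); n=n*(1+m["k1"]*r2)
    return n*m["K"][0,0]+m["K"][:2,2]
def shot(name):
    m=imaging.camera_model(name); im=imaging.capture(name); return m,im
E
python3 - <<'E'
from h import *
m=imaging.camera_model("top"); im=cv2.imread("pics/top0.png")
for nm,px,z in [("axle",(233,165),34),("post",(213,190),109),("c1",(136,174),90),("c2",(158,175),90),("c3",(153,199),90),("mallet",(311,175),78),("handle",(317,206),60),("beaker",(292,139),0),("bottle",(171,132),100)]:
    print(nm,onz(m,px,z).round(1))
cv2.imwrite("pics/topcrop.png",cv2.resize(im[85:265,100:350],None,fx=3.2,fy=3.2,interpolation=cv2.INTER_CUBIC))
E
```

```text
axle [[573.1  -3.1  34. ]]
post [[468.1  61.9 109. ]]
c1 [[537.1 341.7  90. ]]
c2 [[531.1 261.7  90. ]]
c3 [[444.9 277.8  90. ]]
mallet [[ 518.1 -285.7   78. ]]
handle [[ 407.9 -304.1   60. ]]
beaker [[ 677.8 -229.9    0. ]]
bottle [[686.7 215.  100. ]]
```

View pics/topcrop.png

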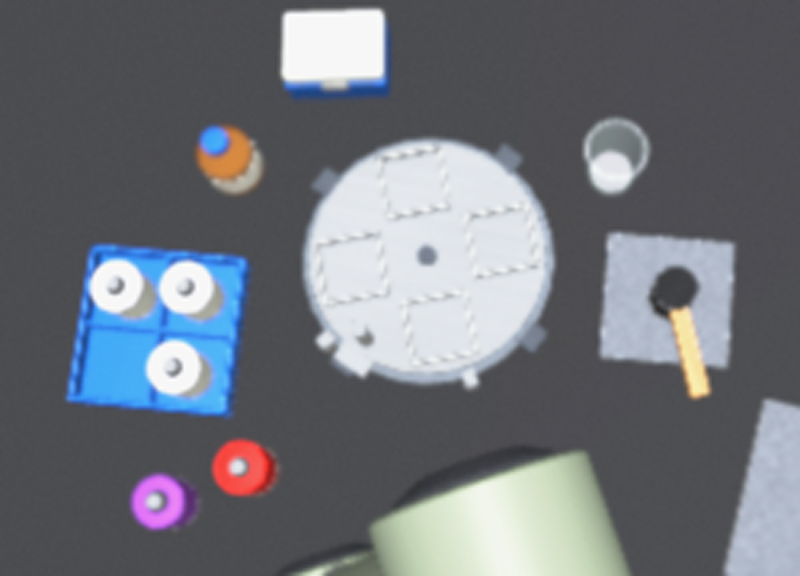

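```bash
python3 - <<'E'
from h import *
import pickle
for i,(p) in enumerate([(430,-290,300),(480,0,320),(420,290,300)]):
    bot.move_ptp(list(p),[np.pi,0,0])
    m,im=shot("wrist"); cv2.imwrite(f"pics/w{i}.png",im); pickle.dump(m,open(f"pics/w{i}.pkl","wb"))
    print(bot.get_state()["t"],m["position"],m["rotation"])
E
```

```text
1.325 [ 506.25986911 -289.40028497  442.29405442] [-3.05033704e-01  1.25578522e-03 -1.57140593e+00]
2.5083 [ 5.56687035e+02 -2.13918058e-02  4.62455276e+02] [-3.04649635e-01  8.78174835e-04 -1.57255799e+00]
7.2167 [496.56267475 290.96413529 442.63853185] [-3.04499068e-01  1.37760140e-03 -1.57143552e+00]
```

View pics/w0.png

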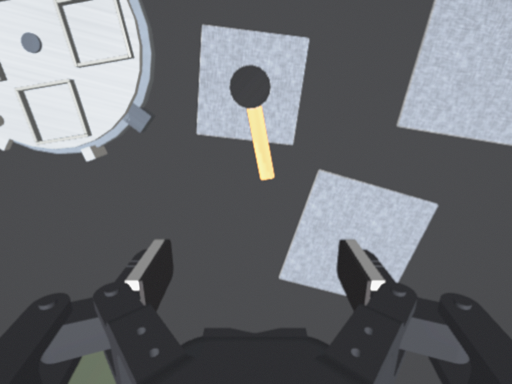

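View pics/w1.png

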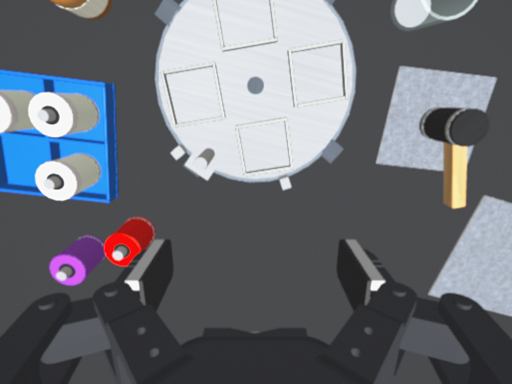

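View pics/w2.png

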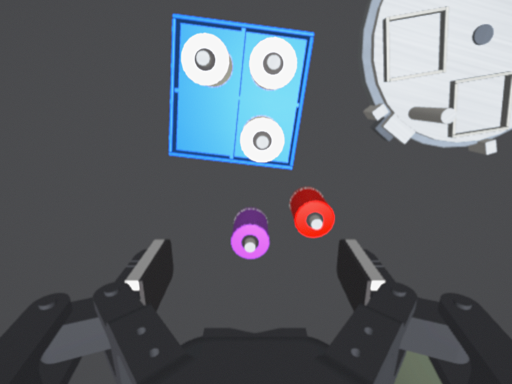

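```bash
python3 - <<'E'
from h import *
im=cv2.imread("pics/w1.png")
cv2.imwrite("pics/w1c.png",cv2.resize(im[0:200,150:360],None,fx=3,fy=3,interpolation=cv2.INTER_CUBIC))
im=cv2.imread("pics/w2.png")
cv2.imwrite("pics/w2c.png",cv2.resize(im[0:180,150:350],None,fx=3,fy=3,interpolation=cv2.INTER_CUBIC))
E
```

```text
(no output)
```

View pics/w1c.png

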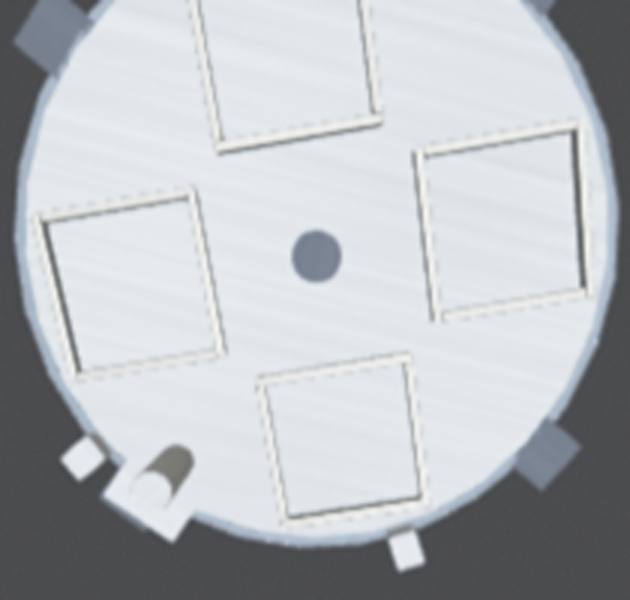

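View pics/w2c.png

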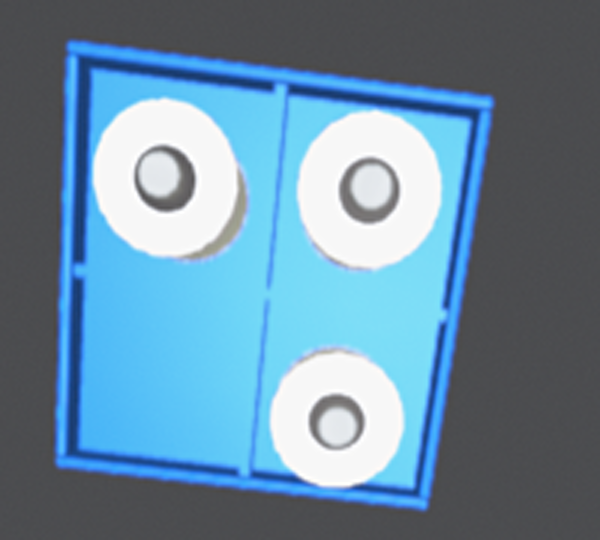

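```bash
python3 - <<'E'
from h import *
import pickle
m=pickle.load(open("pics/w1.pkl","rb"))
f=lambda a:np.array(a)/3+[150,0]
N={"L":[(38,215),(192,187),(226,353),(78,378)],"Rr":[(415,150),(578,125),(590,293),(435,320)],"B":[(258,378),(410,353),(427,498),(287,523)]}
C={}
for k,v in N.items():
    P=onz(m,f(v),46); c=P.mean(0); C[k]=c
    e=[np.linalg.norm(P[i]-P[i-1]).round(1) for i in range(4)]
    d=P[1]-P[0]; print(k,c.round(1),e,np.degrees(np.arctan2(d[1],d[0])).round(1), np.degrees(np.arctan2(*(P[2]-P[3])[[1,0]])).round(1))
print("hub",onz(m,f([(316,257)]),34), onz(m,f([(316,257)]),38))
mid=(C["L"]+C["Rr"])/2; print("LR mid",mid)
for k in C: d=C[k]-mid; print(k,np.hypot(*d[:2]),np.degrees(np.arctan2(d[1],d[0])))
p=onz(m,f([(153,490)]),109)[0]; d=p-mid; print("post",p,np.hypot(*d[:2]),np.degrees(np.arctan2(d[1],d[0])))
# canisters
m=pickle.load(open("pics/w2.pkl","rb")); im=cv2.imread("pics/w2.png")
hsv=cv2.cvtColor(im,cv2.COLOR_BGR2HSV)
mask=((hsv[...,2]>225)&(hsv[...,1]<40)).astype(np.uint8)*255
mask[180:]=0; mask[:,350:]=0
cs,_=cv2.findContours(mask,cv2.RETR_EXTERNAL,cv2.CHAIN_APPROX_NONE)
for c in cs:
    if cv2.contourArea(c)<300: continue
    Q=onz(m,c.reshape(-1,2),77)[:,:2].astype(np.float32)
    print("can",cv2.minEnclosingCircle(Q), cv2.fitEllipse(Q))
for px in [(160,173),(372,187),(337,427)]:
    print("pin",onz(m,f([px]),92).round(1))
Tc=onz(m,f([(68,42),(494,98),(428,508),(57,465)]),32); print("tray",Tc.round(1),Tc.mean(0))
d=Tc[1]-Tc[0];print(np.degrees(np.arctan2(d[1],d[0])))
E
```

```text
L [561.8  84.1  46. ] [np.float64(73.6), np.float64(71.5), np.float64(73.8), np.float64(72.4)] -80.7 -80.8
Rr [587.9 -86.6  46. ] [np.float64(73.7), np.float64(72.2), np.float64(71.6), np.float64(72.8)] -82.2 -80.6
B [489.6 -15.1  46. ] [np.float64(73.1), np.float64(73.6), np.float64(71.5), np.float64(71.5)] -81.0 -79.7
hub [[574.65281793  -0.7578455   34.        ]] [[574.48509183  -0.75097007  38.        ]]
LR mid [574.84557971  -1.24080269  46.        ]
L 86.3843495014916 98.71568569804668
Rr 86.3843495014916 -81.28431430195332
B 86.35068590696862 -170.74792150696774
post [478.59733747  68.62358634 109.        ] 118.93173246639977 144.0249641434845
can ((446.8779602050781, 282.4869689941406), 28.949432373046875) ((446.3852844238281, 282.3614196777344), (55.65299606323242, 55.896602630615234), 107.2408447265625)
can ((536.5783081054688, 270.000244140625), 28.671981811523438) ((536.7713012695312, 269.98004150390625), (55.65966796875, 55.93486022949219), 111.9117202758789)
can ((540.7508544921875, 349.9233093261719), 28.828264236450195) ((541.26220703125, 350.444580078125), (55.378536224365234, 55.823787689208984), 34.56254577636719)
pin [[541.2 349.5  92. ]]
pin [[536.3 269.3  92. ]]
pin [[445.5 281.9  92. ]]
tray [[599.6 395.7  32. ]
 [578.3 213.7  32. ]
 [396.7 234.9  32. ]
 [418.3 417.   32. ]] [498.20905823 315.32203267  32.        ]
-96.68788916286225
```

```bash
cat >> h.py <<'E'
AX=np.array([574.8,-1.0])
def down(yaw): return [np.pi,0,yaw]
def postxy(phi,r=120): return AX+r*np.array([np.cos(phi),np.sin(phi)])
def turn(phi0,phi1,z=82,thr=10,step=np.radians(5),speed=60,r=120):
    """carry gripped post along the arc; stop on force"""
    n=max(1,int(np.ceil(abs(phi1-phi0)/step)))
    for p in np.linspace(phi0,phi1,n+1)[1:]:
        xy=postxy(p,r)
        hit=bot.movel([*xy,z],rot=down(p-np.pi),max_speed=speed,threshold=thr)
        s=bot.get_state(); d=s["tcp_pos"][:2]-AX
        print("phi tgt",np.degrees(p).round(2),"at",np.degrees(np.arctan2(d[1],d[0])).round(2),np.hypot(*d).round(1),s["contact_force"].round(1),hit,round(s["t"],1))
        if hit: return True
    return False
E
python3 - <<'E'
from h import *
phi=np.radians(144.0); xy=postxy(phi)
bot.move_ptp([*xy,170],down(phi-np.pi))
bot.grip(0.5)
bot.movel([*xy,84],max_speed=150)
bot.grip(0.0,40)
s=bot.get_state(); print(s["opening"],s["tcp_pos"],s["contact_force"],s["t"])
turn(phi,phi-np.radians(12),z=84,thr=12,step=np.radians(3),speed=30)
bot.grip(0.5)
s=bot.get_state(); print(s["opening"],s["tcp_pos"],s["contact_force"],s["t"])
m,im=shot("wrist"); cv2.imwrite("pics/w3.png",im)
E
```

```text
0.19586120943781096 [478.5923846   69.43700688  85.12774287] [-1.63674241e+00 -4.54515882e-03  7.40169084e+00] 9.8
phi tgt 141.0 at 141.17 119.2 [-2.8 -1.7  7.9] False 10.2
phi tgt 138.0 at 141.24 118.9 [-0.6 -2.2  5.5] True 10.4
0.5013515728166211 [481.09422819  73.7129347   84.11784283] [-0.40188556  0.03540739  0.16125794] 10.7333
```

```bash
python3 - <<'E'
from h import *
import pickle
s=bot.get_state();p=s["tcp_pos"]
bot.movel([p[0],p[1],150],max_speed=200)
bot.move_ptp([450,0,320],[np.pi,0,0])
m,im=shot("wrist"); cv2.imwrite("pics/w4.png",im); pickle.dump(m,open("pics/w4.pkl","wb"))
cv2.imwrite("pics/w4c.png",cv2.resize(im[0:220,150:360],None,fx=2.7,fy=2.7,interpolation=cv2.INTER_CUBIC))
print(bot.get_state()["t"])
E
```

```text
15.7667
```

View pics/w4c.png

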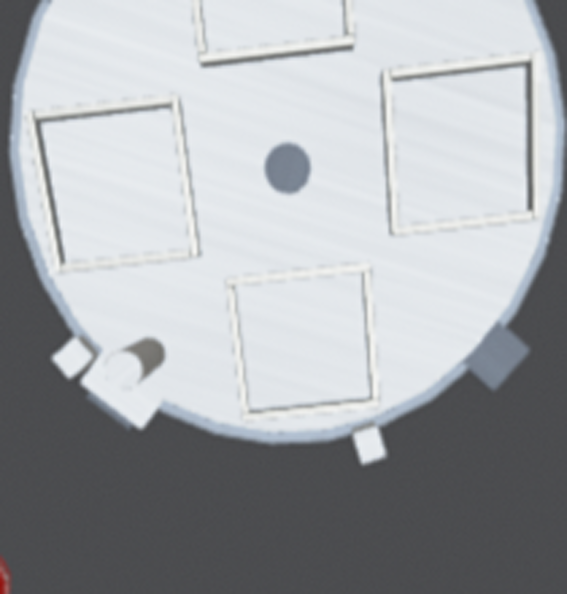

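```bash
python3 - <<'E'
from h import *
import pickle
m=pickle.load(open("pics/w4.pkl","rb"))
f=lambda a:np.array(a)/2.7+[150,0]
N={"L":[(30,112),(178,97),(200,256),(55,272)],"Rr":[(382,72),(534,55),(538,217),(392,234)],"B":[(227,282),(370,266),(378,403),(245,418)]}
C={}
for k,v in N.items():
    P=onz(m,f(v),46); C[k]=c=P.mean(0)
    g=[np.degrees(np.arctan2(*(P[b]-P[a])[[1,0]]))+o for a,b,o in((0,1,90),(3,2,90),(3,0,0),(2,1,0))]
    print(k,c.round(1),np.round(g,1))
mid=(C["L"]+C["Rr"])/2;print(mid)
for k in C: d=C[k][:2]-mid[:2]; print(k,np.hypot(*d),np.degrees(np.arctan2(d[1],d[0])))
print(onz(m,f([(288,168)]),34))
p=onz(m,f([(125,371)]),109)[0]; d=p[:2]-mid[:2]; print("post",p,np.hypot(*d[:2]),np.degrees(np.arctan2(d[1],d[0])))
E
```

```text
L [565.2  85.5  46. ] [5.2 6.  4.2 6.4]
Rr [583.4 -87.3  46. ] [5.6 6.2 6.2 7.3]
B [487.3 -10.4  46. ] [6.1 6.5 6.6 5.5]
[574.27879887  -0.85847914  46.        ]
L 86.87961812292237 95.99568230671468
Rr 86.87961812292235 -84.0043176932854
B 87.54431439711205 -173.72362546521697
[[575.17012899  -1.26512351  34.        ]]
post [481.07901719  73.76177875 109.        ] 119.39171743903923 141.31754543778442
```

```bash
cat >> h.py <<'E'
PHI0=np.radians(141.2)
def nest(k,rot=0.0):
    th=np.radians({"T":6.1,"L":96.1,"B":186.1,"R":-83.9}[k])+rot
    return AX+88*np.array([np.cos(th),np.sin(th)])
def lids(m,im,z,lo=170):
    hsv=cv2.cvtColor(im,cv2.COLOR_BGR2HSV)
    mask=((hsv[...,2]>225)&(hsv[...,1]<40)).astype(np.uint8)*255
    mask[230:]=0
    cs,_=cv2.findContours(mask,cv2.RETR_EXTERNAL,cv2.CHAIN_APPROX_NONE)
    out=[]
    for c in cs:
        if len(c)<30 or cv2.contourArea(c)<lo: continue
        Q=onz(m,c.reshape(-1,2),z)[:,:2].astype(np.float32)
        (x,y),(a,b),_=cv2.fitEllipse(Q)
        if 50<a<62 and 50<b<62: out.append((round(x,1),round(y,1),round(a,1),round(b,1)))
    return out
def st(msg=""):
    s=bot.get_state(); print(msg,round(s["t"],1),s["tcp_pos"].round(1),"F",s["contact_force"].round(1),"op",round(s["opening"],3),"q",s["qpos"].round(2)); return s
YP=np.radians(38.3)
def look_tray(tag):
    bot.move_ptp([430,300,280],down(YP*0)); m,im=shot("wrist"); cv2.imwrite(f"pics/{tag}.png",im)
    L=lids(m,im,77); print("lids",L); return L
def pickplace(c,k,yaw=YP,zp=45):
    n=nest(k)
    bot.grip(0.9,40)
    bot.move_ptp([*c,150],down(yaw))
    bot.movel([*c,zp],max_speed=120,threshold=15); st("at can")
    bot.grip(0.0,50); st("gripped")
    bot.movel([*c,190],max_speed=200)
    bot.move_ptp([*n,190],down(yaw)); st("over nest")
    bot.movel([*n,100],max_speed=150)
    h=bot.movel([*n,zp+29],max_speed=40,threshold=12); st("down %s"%h)
    bot.grip(0.9); st("released")
    bot.movel([*n,190],max_speed=200)
E
python3 - <<'E'
from h import *
st(); look_tray("t0"); st()
E
```

```text
15.8 [450.    0.  319.9] F [ 1.  -0.1  0.3] op 0.501 q [-0.16  0.09 -0.27  1.22  0.    2.98]
lids [(446.4, 282.2, 55.5, 55.8), (541.2, 350.4, 55.4, 55.8), (546.0, 251.9, 55.2, 55.7)]
 20.5 [430.  299.9 280. ] F [ 0.8  0.2 -0.8] op 0.493 q [ 0.47  0.25 -0.17  1.15  0.   -2.67]
```

View pics/t0.png

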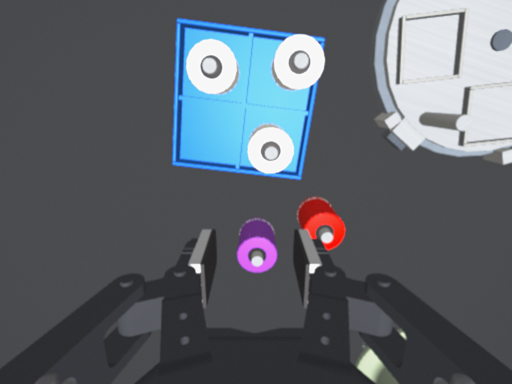

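The lids sit at the expected size and height. Canister B slid about 2 cm inside its own compartment, so that was the expected knock, and it is still standing. I'll pick one canister now.

```bash
python3 - <<'E'
from h import *
pickplace((446.2,282.2),"T")
m,im=shot("wrist"); cv2.imwrite("pics/p1.png",im); st()
E
```

```text
at can 26.5 [446.7 282.4  45.6] F [-0.5 -0.2 -0.7] op 0.9 q [ 0.42  0.49 -0.48  0.6  -0.    2.9 ]
gripped 26.8 [447.  282.4  46.1] F [-0.6 -1.   5.6] op 0.639 q [ 0.42  0.49 -0.48  0.6  -0.    2.9 ]
over nest 29.0 [661.6   9.8 189.8] F [ 0.1 -0.5 -2.4] op 0.642 q [-0.1   0.56  0.07  1.08  0.    2.37]
down True 30.4 [661.7   8.3  75.2] F [-0.4  0.7  4.2] op 0.638 q [-0.1   0.66 -0.07  0.84 -0.    2.37]
released 30.7 [660.6   8.4  73.9] F [0.4 0.  0.3] op 0.895 q [-0.1   0.66 -0.07  0.84 -0.    2.37]
 31.5 [661.2   8.5 188.2] F [ 0.1  0.2 -0.8] op 0.901 q [-0.1   0.57  0.07  1.08 -0.    2.37]
```

View pics/p1.png

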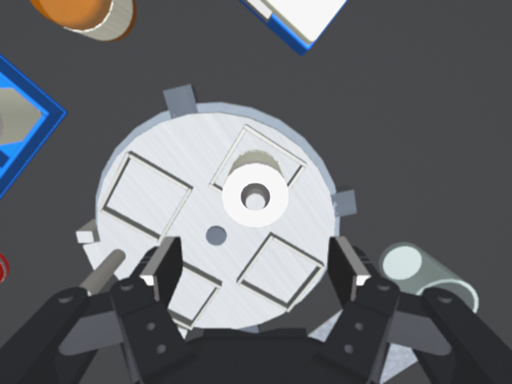

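The canister stands in the T nest, with its lid at about (255,195). I'll carry on with B and A, looking again first.

```bash
python3 - <<'E'
from h import *
m=imaging.camera_model("wrist"); print(lids(m,cv2.imread("pics/p1.png"),106),nest("T"))
bot.move_ptp([430,300,280],down(YP)); m,im=shot("wrist"); cv2.imwrite("pics/t1.png",im)
L=lids(m,im,77); print(L); st()
Bc=[l for l in L if l[1]<300 and l[0]>500]
pickplace(Bc[0][:2],"R")
bot.move_ptp([430,300,280],down(YP)); m,im=shot("wrist"); cv2.imwrite("pics/t2.png",im)
L=lids(m,im,77); print(L); st()
Ac=[l for l in L if l[1]>300 and l[0]>500]
pickplace(Ac[0][:2],"L")
bot.move_ptp([450,0,320],down(YP))
m,im=shot("wrist"); cv2.imwrite("pics/p3.png",im); st(); print(lids(m,im,106),[nest(k) for k in "TRL"])
E
```

```text
[(603.3, 80.0, 55.4, 59.3)] [662.30173908   8.35123828]
[(545.8, 252.1, 55.2, 55.4), (541.2, 350.5, 55.4, 56.0)]
 33.0 [430.9 299.3 279.5] F [-0.4  0.2 -0.4] op 0.901 q [ 0.47  0.25 -0.17  1.15 -0.    2.94]
at can 35.0 [546.5 252.5  46. ] F [-1.  -0.4  0.2] op 0.901 q [ 0.31  0.59 -0.28  0.69  0.    2.78]
gripped 35.3 [547.  252.3  46.3] F [-1.  -0.1  6.3] op 0.644 q [ 0.31  0.59 -0.28  0.69 -0.    2.78]
over nest 37.5 [584.1 -87.3 189.7] F [ 0.3  0.8 -2.8] op 0.641 q [-0.27  0.43 -0.15  0.99  0.    2.2 ]
down True 38.8 [583.9 -88.5  75.4] F [-0.2  0.7  4.9] op 0.638 q [-0.28  0.54 -0.29  0.74 -0.    2.2 ]
released 39.2 [582.5 -88.1  74.2] F [-0.  -0.6  0.6] op 0.901 q [-0.28  0.54 -0.29  0.74 -0.    2.2 ]
[(541.2, 350.5, 55.6, 56.0)]
 41.5 [430.6 299.2 279.5] F [ 0.1 -0.3  1.2] op 0.899 q [ 0.47  0.25 -0.17  1.15 -0.    2.94]
at can 43.5 [541.9 350.8  46. ] F [0.6 0.4 0.1] op 0.903 q [ 0.46  0.66 -0.15  0.76  0.    2.93]
gripped 43.8 [542.2 350.9  46.4] F [ 0.  -0.4  6.3] op 0.64 q [ 0.46  0.66 -0.15  0.76 -0.    2.93]
over nest 45.7 [565.4  87.4 189.7] F [ 0.3  0.1 -3.2] op 0.638 q [ 0.02  0.4  -0.2   0.98  0.    2.5 ]
down True 47.1 [565.1  86.4  75.3] F [-0.1  0.8  4.5] op 0.639 q [ 0.02  0.51 -0.34  0.72 -0.    2.5 ]
released 47.4 [563.8  86.4  74.3] F [-1.  -0.5  0.4] op 0.899 q [ 0.02  0.51 -0.34  0.72 -0.    2.5 ]
 49.0 [4.502e+02 4.000e-01 3.184e+02] F [ 0.5 -0.4 -0.3] op 0.902 q [-0.16  0.09 -0.27  1.21  0.    2.31]
[] [array([662.30173908,   8.35123828]), array([584.15123828, -88.50173908]), array([565.44876172,  86.50173908])]
```

View pics/p3.png

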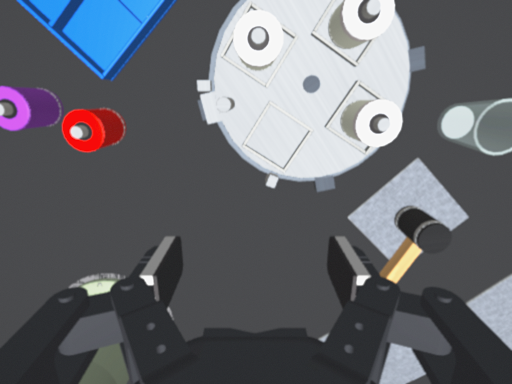

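```bash
python3 - <<'E'
from h import *
m=imaging.camera_model("wrist")
print(onz(m,[(259,37),(369,9),(383,124)],121).round(1), onz(m,[(258,38),(379,123)],106).round(1)); print([nest(k).round(1) for k in "LTR"])
E
```

```text
[[562.6  85.2 121. ]
 [654.4  11.1 121. ]
 [581.1 -86.  121. ]] [[563.4  87.1 106. ]
 [582.  -87.2 106. ]]
[array([565.4,  86.5]), array([662.3,   8.4]), array([584.2, -88.5])]
```

```bash
sed -i 's/rot=down(p-np.pi)/rot=down(p)/' h.py; python3 - <<'E'
from h import *
phi=PHI0; xy=postxy(phi)
bot.grip(0.5)
bot.move_ptp([*xy,190],down(phi)); st()
bot.movel([*xy,84],max_speed=150)
bot.grip(0.0,40); st("grip")
turn(phi,phi+np.radians(50),z=84,thr=14,step=np.radians(6),speed=60)
E
```

```text
50.9 [481.5  74.1 190.3] F [-0.4 -0.5 -0. ] op 0.498 q [ 0.    0.24 -0.42  0.91 -0.    0.68]
grip 52.1 [481.9  73.8  85.1] F [-2.4 -1.7  5.5] op 0.196 q [ 0.    0.37 -0.55  0.65 -0.    0.68]
phi tgt 146.76 at 146.87 119.3 [-2.2 -1.1  5.6] False 52.4
phi tgt 152.31 at 152.47 119.4 [-2.3 -1.3  6.6] False 52.8
phi tgt 157.87 at 158.06 119.5 [-2.7 -2.2  6.9] False 53.1
phi tgt 163.42 at 163.68 119.5 [-2.3 -1.7  7.4] False 53.5
phi tgt 168.98 at 169.29 119.6 [-2.4 -1.9  7. ] False 53.8
phi tgt 174.53 at 174.9 119.7 [-2.3 -1.5  7.3] False 54.1
phi tgt 180.09 at -179.49 119.8 [-3.  -2.3  7.6] False 54.5
phi tgt 185.64 at -173.88 119.9 [-3.5 -3.1  7.2] False 54.8
phi tgt 191.2 at -173.56 119.5 [0.5 3.  4.2] True 55.0
```

```bash
python3 - <<'E'
from h import *
import pickle
bot.movel([*postxy(np.radians(187.0)),84],rot=down(np.radians(186.4)),max_speed=20,threshold=14); st("press")
bot.grip(0.5); st("rel"); p=bot.get_state()["tcp_pos"]
bot.movel([p[0],p[1],190],max_speed=200)
bot.move_ptp([440,0,320],down(np.pi/2*0+0.3)); m,im=shot("wrist"); cv2.imwrite("pics/s0.png",im);pickle.dump(m,open("pics/s0.pkl","wb")); st()
E
```

```text
press 55.3 [455.7 -14.5  85. ] F [-2.1  3.5  8. ] op 0.193 q [-0.2   0.32 -0.63  0.62  0.   -0.31]
rel 55.7 [455.9 -15.8  84. ] F [ 0.   0.8 -0.2] op 0.498 q [-0.2   0.32 -0.63  0.62 -0.   -0.31]
 58.9 [439.9  -0.  319.8] F [0.4 0.5 0.9] op 0.499 q [-0.17  0.07 -0.29  1.21 -0.    2.67]
```

View pics/s0.png

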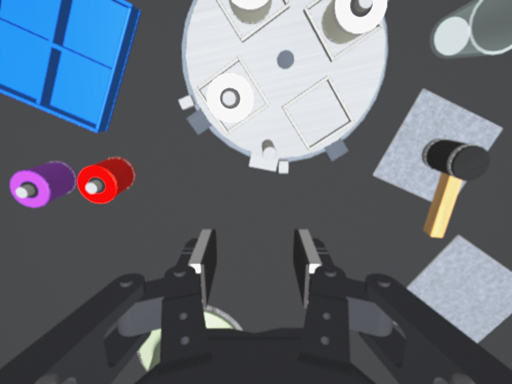

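```bash
python3 - <<'E'
from h import *
import pickle
bot.move_ptp([580,0,320],down(YP)); m,im=shot("wrist"); cv2.imwrite("pics/s1.png",im);pickle.dump(m,open("pics/s1.pkl","wb")); st()
bot.grip(0.8)
bot.move_ptp([500,-280,260],down(0)); m,im=shot("wrist"); cv2.imwrite("pics/m1.png",im);pickle.dump(m,open("pics/m1.pkl","wb")); st()
E
```

```text
59.6 [5.792e+02 1.000e-01 3.197e+02] F [ 0.5 -0.3  0.9] op 0.502 q [-0.13  0.34  0.06  1.29 -0.    2.35]
 61.1 [ 500.8 -279.   260.4] F [0.8 0.4 0.5] op 0.801 q [-0.64  0.35 -0.08  1.14  0.    2.5 ]
```

View pics/s1.png

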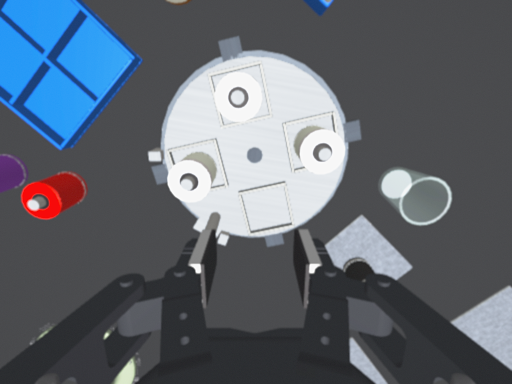

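View pics/m1.png

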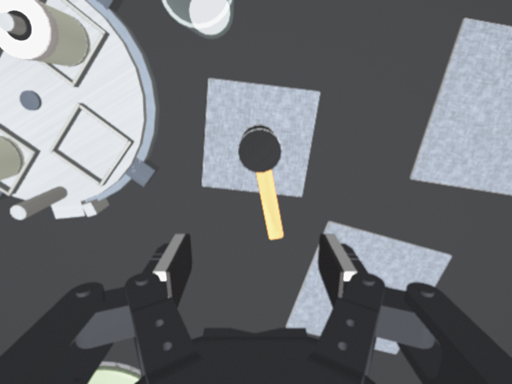

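```bash
python3 - <<'E'
from h import *
import pickle
m=pickle.load(open("pics/s1.pkl","rb")); im=cv2.imread("pics/s1.png")
g=cv2.cvtColor(im,cv2.COLOR_BGR2GRAY); print("thr lids")
cs,_=cv2.findContours((g>242).astype(np.uint8),cv2.RETR_EXTERNAL,cv2.CHAIN_APPROX_NONE)
for c in cs:
    if cv2.contourArea(c)>500:
        Q=onz(m,c.reshape(-1,2),106)[:,:2].astype(np.float32); print(cv2.fitEllipse(Q),cv2.fitEllipse(c)[0])
print("pins",onz(m,[(237.5,97),(325,154),(186.5,184)],121).round(1)," lids",onz(m,[(238,98),(322,152),(189,182)],106).round(1))
print([nest(k,np.radians(45.1)).round(1) for k in "TRL"])
m=pickle.load(open("pics/m1.pkl","rb")); im=cv2.imread("pics/m1.png"); hsv=cv2.cvtColor(im,cv2.COLOR_BGR2HSV)
mask=cv2.inRange(hsv,(8,80,120),(28,255,255)); mask[245:]=0
cs,_=cv2.findContours(mask,cv2.RETR_EXTERNAL,cv2.CHAIN_APPROX_NONE); c=max(cs,key=cv2.contourArea)
Q=onz(m,c.reshape(-1,2),65)[:,:2].astype(np.float32); print("handle",cv2.minAreaRect(Q)); print(cv2.boxPoints(cv2.minAreaRect(Q)))
mk=(g*0).astype(np.uint8); g=cv2.cvtColor(im,cv2.COLOR_BGR2GRAY); mk[90:185,215:305]=(g[90:185,215:305]<45)*255
cs,_=cv2.findContours(mk,cv2.RETR_EXTERNAL,cv2.CHAIN_APPROX_NONE); c=max(cs,key=cv2.contourArea); print("black",cv2.boundingRect(c))
print("head top",onz(m,[(260,150.5)],83), "by wid", cv2.minEnclosingCircle(c))
z=im[90:250,200:330]; cv2.imwrite("pics/m1c.png",cv2.resize(z,None,fx=4,fy=4,interpolation=cv2.INTER_CUBIC))
P=onz(m,[(209,79),(320,92),(302,196),(202,186)],5); print("pad",P.round(1),P.mean(0))
E
```

```text
thr lids
((505.3835144042969, 52.95684814453125), (54.441585540771484, 55.40825653076172), 149.71348571777344) (188.7940216064453, 180.9374542236328)
((641.8554077148438, -57.450077056884766), (55.014862060546875, 55.36957931518555), 123.02626037597656) (322.0484924316406, 151.49502563476562)
((628.65478515625, 66.12734985351562), (55.019859313964844, 55.42304229736328), 45.289424896240234) (237.87742614746094, 96.45301055908203)
pins [[628.9  65.8 121. ]
 [642.2 -57.5 121. ]
 [506.4  53.1 121. ]]  lids [[627.9  65.4 106. ]
 [641.9 -57.4 106. ]
 [504.8  52.3 106. ]]
[array([629.9,  67.6]), array([643.4, -56.1]), array([506.2,  54.1])]
handle ((447.06353759765625, -297.3531188964844), (95.73210906982422, 21.49730682373047), 11.05074691772461)
[[ 398.02475 -295.97867]
 [ 402.1453  -317.07736]
 [ 496.10233 -298.72757]
 [ 491.98178 -277.62888]]Traceback (most recent call last):
  File "<stdin>", line 16, in <module>
ValueError: max() iterable argument is empty
```

```bash
python3 - <<'E'
from h import *
import pickle
m=pickle.load(open("pics/m1.pkl","rb"))
P=onz(m,[(209,79),(320,92),(302,196),(202,186)],5); print("pad",P.round(1),P.mean(0)); print("headtop",onz(m,[(260,150.5)],83))
a=np.radians(11.05); g=np.array([519.4,-283.3])-46*np.array([np.cos(a),np.sin(a)])
bot.grip(0.7)
bot.move_ptp([*g,150],down(a))
bot.movel([*g,34],max_speed=120,threshold=15); s=st("at")
bot.grip(0.0,120); s=st("gripped")
pickle.dump((g,a,s["tcp_pos"]),open("pics/home.pkl","wb"))
bot.movel([*g,60],max_speed=60); st("lift")
bot.movel([*g,220],max_speed=150); st("up")
m,im=shot("wrist"); cv2.imwrite("pics/m2.png",im)
_,im=shot("scene"); cv2.imwrite("pics/m2s.png",im)
E
```

```text
pad [[ 602.2 -217.6    5. ]
 [ 586.1 -364.5    5. ]
 [ 439.9 -348.     5. ]
 [ 455.2 -200.4    5. ]] [ 520.8438003  -282.61882799    5.        ]
headtop [[ 521.3454638  -283.83104788   83.        ]]
at 63.0 [ 474.9 -292.6   34.8] F [ 0.1  0.  -0.5] op 0.702 q [-0.68  0.55 -0.41  0.61 -0.    2.26]
gripped 63.5 [ 474.6 -292.6   34.8] F [-0.7 -0.6  5.9] op 0.221 q [-0.68  0.55 -0.41  0.61 -0.    2.26]
lift 64.1 [ 474.3 -292.1   60.2] F [-0.   0.1 -4.3] op 0.213 q [-0.68  0.51 -0.39  0.67  0.    2.26]
up 65.3 [ 473.7 -291.6  218.9] F [-0.7 -0.2 -3.8] op 0.215 q [-0.68  0.35 -0.19  1.03 -0.    2.26]
```

View pics/m2.png

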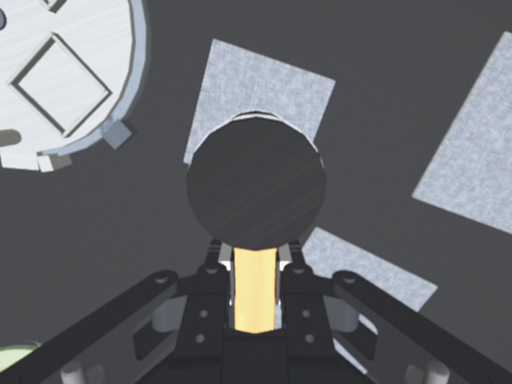

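View pics/m2s.png

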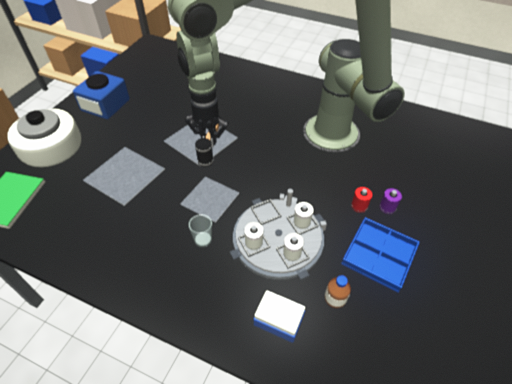

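```bash
cat >> h.py <<'E'
PINS={"T":(628.8,66.1),"R":(642.2,-57.3),"L":(505.8,53.2)}
def strike(k,yaw=YP,thr=18):
    p=np.array(PINS[k])-46*np.array([np.cos(yaw),np.sin(yaw)])
    bot.move_ptp([*p,200],down(yaw))
    bot.movel([*p,156],max_speed=120); st("above")
    h=bot.movel([*p,131],max_speed=20,threshold=thr); st("hit %s"%h)
    return p
E
python3 - <<'E'
from h import *
p=strike("R")
bot.movel([*p,200],max_speed=150)
st("up")
_,im=shot("scene"); cv2.imwrite("pics/k1.png",cv2.resize(im[180:300,210:350],None,fx=4,fy=4,interpolation=cv2.INTER_CUBIC))
m,im=shot("wrist"); cv2.imwrite("pics/k1w.png",im)
E
```

```text
above 66.9 [605.9 -86.8 156.2] F [ 0.3 -0.4 -3.8] op 0.215 q [-0.26  0.5  -0.13  0.94 -0.    2.21]
hit True 67.8 [606.3 -86.  136.1] F [-1.1  0.1  5.1] op 0.211 q [-0.26  0.51 -0.16  0.9  -0.    2.21]
up 68.4 [605.5 -85.6 198.7] F [-0.9  0.1 -3.7] op 0.215 q [-0.26  0.46 -0.07  1.04 -0.    2.21]
```

View pics/k1.png

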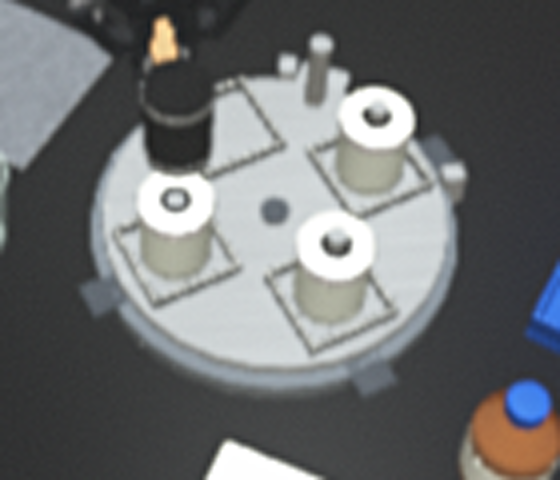

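View pics/k1w.png

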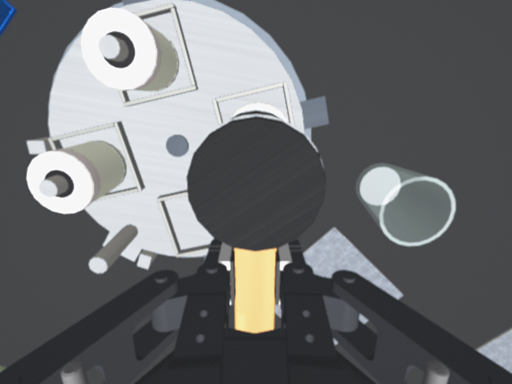

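Pin R now looks flush: the TCP stopped at z 136.1 as predicted, on a force rise above the pin's 9 N. The mallet is still level, so I'll strike the other two.

```bash
python3 - <<'E'
from h import *
for k in "TL":
    p=strike(k,thr=20)
    bot.movel([*p,200],max_speed=150)
st("up")
bot.move_ptp([420,-200,220],down(YP))
_,im=shot("scene"); cv2.imwrite("pics/k2.png",cv2.resize(im[180:300,210:350],None,fx=4,fy=4,interpolation=cv2.INTER_CUBIC))
m,im=shot("wrist"); cv2.imwrite("pics/k2w.png",im);st()
E
```

```text
above 69.6 [592.8  36.8 155.9] F [-0.3 -0.1 -3.7] op 0.212 q [-0.06  0.46 -0.18  0.92 -0.    2.41]
hit True 70.6 [593.1  37.2 136.1] F [-1.4 -0.1  5.4] op 0.212 q [-0.06  0.48 -0.21  0.88 -0.    2.41]
above 72.2 [470.2  24.7 155.8] F [ 0.2 -0.7 -4.3] op 0.213 q [-0.1   0.25 -0.51  0.81  0.    2.37]
hit True 73.2 [470.4  25.  135.9] F [-1.1 -0.1  7.1] op 0.214 q [-0.1   0.27 -0.53  0.76  0.    2.37]
up 73.8 [469.   24.8 198.9] F [ 0.4  0.7 -4.7] op 0.212 q [-0.1   0.21 -0.44  0.92 -0.    2.37]
 74.8 [ 420.2 -198.5  219.5] F [-1.1  0.6 -4.3] op 0.215 q [-0.6   0.18 -0.42  0.97  0.    1.87]
```

View pics/k2.png

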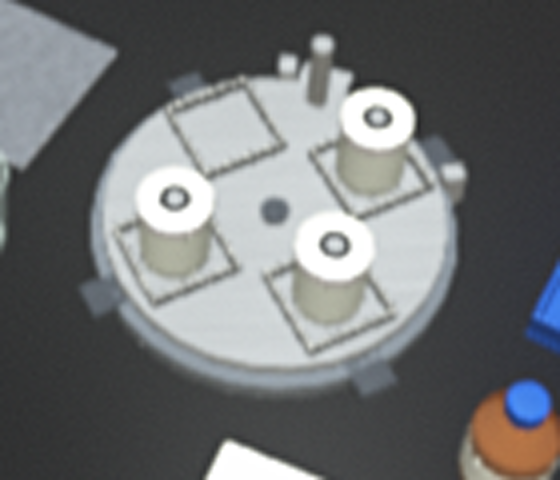

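View pics/k2w.png

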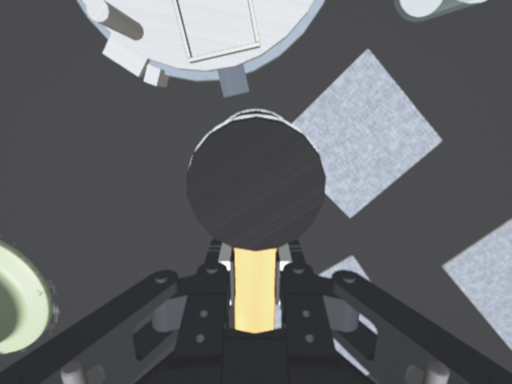

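All three pins are flush and the mallet is still level in the grip. Now it goes back on its pad.

```bash
python3 - <<'E'
from h import *
import pickle
g,a,_=pickle.load(open("pics/home.pkl","rb"))
bot.move_ptp([*g,150],down(a))
bot.movel([*g,45],max_speed=100)
h=bot.movel([*g,31],max_speed=15,threshold=6); st("down %s"%h)
bot.grip(0.35); st("rel"); bot.grip(0.7)
bot.movel([*g,190],max_speed=150)
m,im=shot("wrist"); cv2.imwrite("pics/m3.png",im);st()
E
```

```text
down True 77.3 [ 474.1 -292.1   34.8] F [-0.4 -0.3  4.8] op 0.214 q [-0.68  0.54 -0.41  0.61 -0.    2.26]
rel 77.5 [ 472.8 -291.1   33.6] F [0.1 0.9 0.8] op 0.344 q [-0.68  0.55 -0.42  0.61 -0.    2.26]
 79.2 [ 473.6 -291.6  188.9] F [-1.4  1.4 -0.5] op 0.698 q [-0.68  0.37 -0.24  0.97 -0.    2.26]
```

View pics/m3.png

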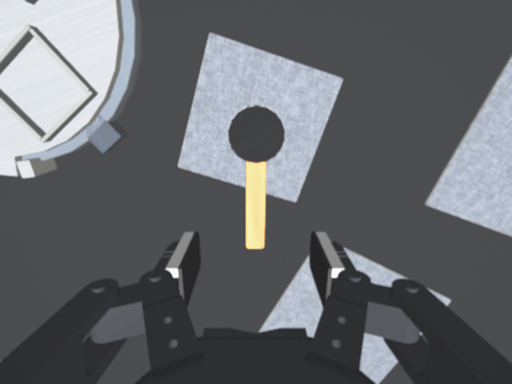

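The mallet stands upright on its pad, with the head at about (257,133). Next I'll turn the carousel back.

```bash
python3 - <<'E'
from h import *
import pickle
phi=np.radians(186.4); xy=postxy(phi)
bot.grip(0.5)
bot.move_ptp([*xy,190],down(phi))
bot.movel([*xy,84],max_speed=150,threshold=20)
bot.grip(0.0,40); st("grip")
turn(phi,phi-np.radians(51),z=84,thr=14,step=np.radians(6),speed=60)
bot.movel([*postxy(np.radians(140.2)),84],rot=down(np.radians(141.2)),max_speed=20,threshold=14); st("press")
bot.grip(0.5); p=bot.get_state()["tcp_pos"]; st("rel")
bot.movel([p[0],p[1],190],max_speed=200)
bot.move_ptp([450,0,320],down(YP)); m,im=shot("wrist"); cv2.imwrite("pics/e0.png",im);pickle.dump(m,open("pics/e0.pkl","wb")); st()
_,im=shot("scene"); cv2.imwrite("pics/e0s.png",im)
_,im=shot("top"); cv2.imwrite("pics/e0t.png",im)
E
```

```text
grip 82.9 [456.3 -14.3  85. ] F [-1.   0.7  6.3] op 0.195 q [-0.19  0.32 -0.63  0.62  0.   -0.31]
phi tgt 180.73 at -179.51 119.1 [-1.7  1.8  6.6] False 83.2
phi tgt 175.07 at 174.81 119.0 [-0.1  2.   7.3] False 83.6
phi tgt 169.4 at 169.09 118.9 [-0.6  1.9  6.3] False 83.9
phi tgt 163.73 at 163.39 118.8 [0.5 2.3 6.5] False 84.3
phi tgt 158.07 at 157.68 118.7 [0.1 2.3 6.2] False 84.6
phi tgt 152.4 at 151.97 118.7 [1.4 1.3 6.7] False 85.0
phi tgt 146.73 at 146.25 118.6 [0.8 1.9 6.9] False 85.3
phi tgt 141.07 at 141.18 118.6 [-1.1 -1.9  9.1] False 85.7
phi tgt 135.4 at 141.31 118.0 [-2.4 -2.7  6.2] True 85.9
press 86.2 [482.5  73.2  84.8] F [-3.6 -5.7  9.1] op 0.188 q [ 0.    0.37 -0.55  0.65 -0.01  0.68]
rel 86.5 [482.3  75.8  83.7] F [-0.2  0.1 -0.4] op 0.498 q [ 0.    0.37 -0.55  0.65  0.    0.68]
 88.7 [4.498e+02 1.000e-01 3.192e+02] F [ 0.2 -0.6 -0.7] op 0.497 q [-0.16  0.09 -0.27  1.22  0.    2.31]
```

View pics/e0.png

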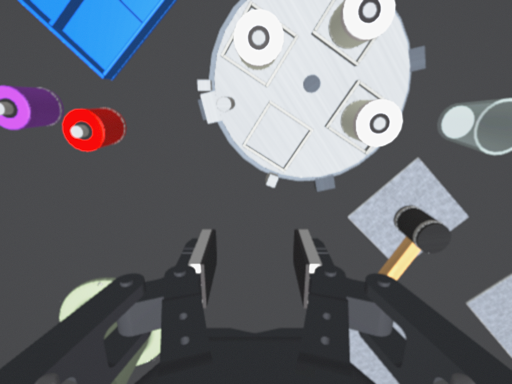

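View pics/e0s.png

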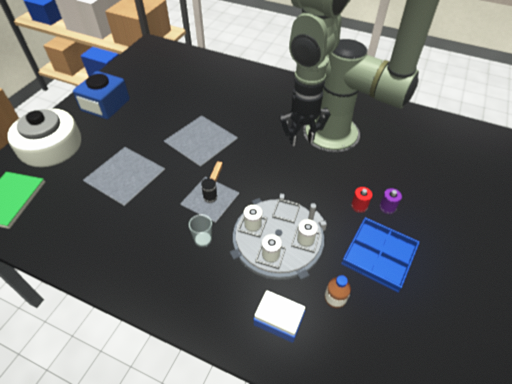

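The closing views show the tab against the loading stop, as it was before turning. The three canisters are upright in their nests with flush pins, at about (258,38), (369,11) and (380,123). The mallet is on its pad, and the bottle and beaker are where they were.

```bash
python3 - <<'E'
from h import *
print(bot.sign_off())
E
```

```text
the job is handed in; nothing more can be done
None
```

The job is done and handed in at about 89 s of the 210 s allowed. Sign-off reports no verdict, so the checks below are my own.

- **Loading:** Three canisters were present. I first turned the carousel about 3° back to its loading stop, then stood one canister in each of three nests. One canister had been knocked about 2 cm inside its tray compartment beforehand; I found it again in a new picture.
- **Striking:** I turned the carousel to its striking stop; the post moved from 141.2° to 186.4°. All three pins were driven down with the mallet. Each stroke stopped at TCP heights of 135.9–136.1 mm, where I expected 136 mm for a pin fully down.
- **Finish:** The mallet is back on the smallest pad, head down. The carousel is back at its loading stop, with the post at about 141.2–141.3°.

**Last checks:** The closing pictures show all three pins flush, the canisters upright in their nests and the tab against the loading stop. The mallet stands on its pad, and the bottle and beaker have not moved.

**Failed or disagreeing:**
- **Lid detection over the carousel:** my automatic detector misread one view and found nothing in another. I located the canisters from hand-picked lid and pin pixels there. Before striking, a simpler brightness threshold agreed with those picks to about 1 mm.
- **Canister in the far nest:** one rough reading near the picture's edge was about 8 mm off. A better view before striking put it within 2 mm.

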